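Sort the bench tray into the picking bins

TASK

Sort the things lying in the steel bench tray into the four picking bins: the spanner goes in the red bin, the hinge in the blue one, the wire cup brush in the yellow one and the flap wheel in the green one. The brush and the flap wheel stand on top of the spanner, so lift both off it before you take it, rather than dragging it out from under them; stand those two upright on the bin floor, nut or shank up as they are now, and lay the spanner and the hinge flat. Leave the angle grinder where it lies.

Things in the scene. Friction and masses are not known exactly. Their poses are not given: they have to be found in the camera images.
- spanner: Bright double open-ended spanner, 150 mm long, 7 mm thick throughout; shank 16 mm wide, jaws 32 mm wide at both ends. Origin: centre of its underside; x along its length, z up. 110 g. Lies flat on the floor of the fixed dark steel tray (264 x 310 mm, floor 4 mm and walls 18 mm above the bench) under the brush and flap wheel, so only its ends show.
- hinge: Brass butt hinge folded shut, 76 mm long (along its x), 36 mm wide (along its y, with the 11 mm thick knuckle along the -y edge) and 11 mm thick. It lies flat on the tray floor (4 mm above the bench), beside the spanner. Origin: centre of its underside; z is up. About 140 g.
- cup_brush: Round wire cup brush standing on its brass-coloured bristles: rigid, straight-sided, 48 mm across, steel cup from 16 to 34 mm (top 6 mm narrowing to 42 mm), 22 mm hexagonal nut on top up to 46 mm. Origin: centre of its underside, z up. 120 g. Stands centred across the spanner's shank, 26 to 30 mm from the spanner's middle.
- flap_wheel: Flap wheel of red-brown abrasive flaps: rigid, 40 mm across, 24 mm high, with a 6 mm steel shank rising from its top to 52 mm. Origin: centre of its underside, z up. 60 g. Stands centred across the spanner's shank, next to the brush with a gap of 11 mm between them: fingers should close across the spanner, not along it.
- bin_red: Red bin, for the spanner. Fixed, level, open-topped plastic picking bin; the four are alike but for colour and stand two at each side of the tray, shuffled. Origin: centre of its underside; x along its length towards the high back. Outside 174 x 124 mm (x, y), inside 168 x 118 mm, floor 4 mm thick; back and rear part of the sides 45 mm high, low front 27 mm with a blank white card.
- bin_blue: Blue bin, for the hinge. Fixed, level, open-topped plastic picking bin; the four are alike but for colour and stand two at each side of the tray, shuffled. Origin: centre of its underside; x along its length towards the high back. Outside 174 x 124 mm (x, y), inside 168 x 118 mm, floor 4 mm thick; back and rear part of the sides 45 mm high, low front 27 mm with a blank white card.
- bin_yellow: Yellow bin, for the cup brush. Fixed, level, open-topped plastic picking bin; the four are alike but for colour and stand two at each side of the tray, shuffled. Origin: centre of its underside; x along its length towards the high back. Outside 174 x 124 mm (x, y), inside 168 x 118 mm, floor 4 mm thick; back and rear part of the sides 45 mm high, low front 27 mm with a blank white card.
- bin_green: Green bin, for the flap wheel. Fixed, level, open-topped plastic picking bin; the four are alike but for colour and stand two at each side of the tray, shuffled. Origin: centre of its underside; x along its length towards the high back. Outside 174 x 124 mm (x, y), inside 168 x 118 mm, floor 4 mm thick; back and rear part of the sides 45 mm high, low front 27 mm with a blank white card.
- grinder: Teal and black cordless angle grinder lying on the bench beyond the tray, about 410 mm long (along its y), up to 100 mm wide and 68 mm high. Origin: underside, near the middle of its length. Leave it alone.
Not all that is in view belongs to the job. Of the things that look like the spanner, the larger one is meant.

How it is judged:
At the end, for the whole second after the job is handed in: Spanner in the red bin, hinge in the blue, brush in the yellow, flap wheel in the green: each inside the walls, resting on the floor (origin within 22 mm of the bin's underside), still; brush and wheel upright within 0.3 rad, spanner and hinge flat within 0.2 rad, either face up (x of spanner in the frame of bin_red between -0.078 and 0.078 m and y of spanner in the frame of bin_red between -0.054 and 0.054 m and z of spanner in the frame of bin_red between -0.002 and 0.022 m and linear speed of each of spanner, hinge, cup_brush, flap_wheel below 0.02 m/s and angular speed of each of spanner, hinge, cup_brush, flap_wheel below 0.3 rad/s and (angle between spanner's own z axis and vertical below 0.2 rad or angle between spanner's own z axis and vertical above 2.9416 rad) and x of hinge in the frame of bin_blue between -0.078 and 0.078 m and y of hinge in the frame of bin_blue between -0.054 and 0.054 m and z of hinge in the frame of bin_blue between -0.002 and 0.022 m and (angle between hinge's own z axis and vertical below 0.2 rad or angle between hinge's own z axis and vertical above 2.9416 rad) and x of cup_brush in the frame of bin_yellow between -0.078 and 0.078 m and y of cup_brush in the frame of bin_yellow between -0.054 and 0.054 m and z of cup_brush in the frame of bin_yellow between -0.002 and 0.022 m and angle between each of cup_brush, flap_wheel's own z axis and vertical below 0.3 rad and x of flap_wheel in the frame of bin_green between -0.078 and 0.078 m and y of flap_wheel in the frame of bin_green between -0.054 and 0.054 m and z of flap_wheel in the frame of bin_green between -0.002 and 0.022 m); the robot touches nothing.
It fails at once if the spanner is dragged out (moved more than 40 mm) while the brush or the flap wheel still rests on it (distance of spanner from where it was at the start of the episode above 0.04 m and (contact force between spanner and cup_brush above 0.15 N or contact force between spanner and flap_wheel above 0.15 N)).
It fails at once if the angle grinder is shifted by more than 20 mm (distance of grinder from where it was at the start of the episode above 0.02 m).
It also fails if it takes over 125 s, if anything falls off the work surface, if the arm or the gripper's body presses on something with over 40 N, if the wrist force passes 120 N, or if a joint passes its speed limit or range.

ROBOT

A 6-joint arm with a two-finger parallel gripper is mounted at the origin on the work surface. World frame = base frame: x ahead of the robot, y to its left, z up, the work surface at z = 0. Lengths are in m, angles in rad, forces in N, time in s.
With the tool pointing down it reaches from about 0.3 to 0.775 m from the base axis. Payload 14.6 kg.
Tool frame: the origin (TCP) lies midway between the tips of the shut fingers; the grasp point (between the pads) lies 19 mm behind it; z points along the fingers, y is the line along which they close (so a half turn about z gives the same grasp; the last joint's range is limited). The gripper opens to 94 mm and grips with 3 to 60 N. Pads are 16 mm wide; open, the fingers measure 119 mm over their backs; the gripper's body (75 mm by 177 mm) begins 78 mm behind the grasp point.
Start: joints at [1.092, 0.3, 1.521, -0, 1.321, -0.067], TCP at [0.22, 0.504, 0.205] pointing down, gripper open.
Joint ranges: [-3.03, 3.03], [-0.79, 2.21], [0.23, 2.52], [-1.04, 4.18], [0, 3.07], [-2.55, 2.55]. Speed limits (rad/s): [2.22, 2.22, 2.57, 3.14, 3.14, 3.14].

INTERFACE

Orientations are given as [roll, pitch, yaw] about the fixed x, y, z axes, in that order (R = Rz(yaw) Ry(pitch) Rx(roll)).
In Python, from station import ctrl gives the robot as it stands. The module is installed in compiled form; this text tells all that it offers.
- The arm moves only by the tool servo_tool, never from a script. Its argument "plan" is a list of rows, each a list of 7 numbers: the opening in per cent of the stroke, from 0 (shut) to 100 (fully open), then the shift along the tool's x, y, z in m, then the turn, a rotation vector about the tool's x, y, z in rad. A call has exactly 8 rows; each row shifts and turns the commanded pose from where the row before left it, along the tool's axes as they then stand; what a row does not reach is not made up. A row lasts 1/8 s, in which the tool goes at most 62.5 mm and 10.7 degrees, less where a joint would pass 70% of its speed; a pose out of reach is approached as far as the arm can. A call with a gripper value outside its range is refused whole. The fingers move at their own pace and stop on an object; "force" is the grip in N (left out, the last holds). Time passes only in rows, so rows that do not move let the fingers close, or fill a call up. It gives the time, the measured TCP pose, the force, the opening and the grip force at its end, in the units of the state.
- ctrl.get_obs(): the state, without advancing time (a new reading comes with each control period).
- ctrl.camera(name): name is "side" or "top" or "wrist"; returns a dict with "pixels" (480x640x3 uint8, red, green, blue), "z_map" (480x640 float32, m along the optical axis (not along the pixel's ray), 0 where there is no reading), "mtx" (3x3 intrinsics, pixels), "pose" (4x4, takes a point from camera to world coordinates). Camera axes: x right, y up, looking along -z (the intrinsics and any distortion apply to the point x, -y, -z); pixel columns grow to the right and rows downward; lengths in m; the calibration is good to about 2 mm. A picture is of the moment at which its call begins.
- ctrl.hand_in(): hands the job in; it is judged then, once.
The state is a dict: "time_s": time; "qpos": joint angles; "joint_vel": joint speeds; "tau": joint torques, N m; "ee_pos": TCP position; "eef_rot": TCP orientation; "force": force on the tool from outside, world axes, zero at the start; "moment": the same for the moment, N m; "grip_width": finger opening in m; "grip_force": force on a finger pad.
Only numpy, scipy, OpenCV 4.12 (cv2) and the standard library are available. Lean on these libraries where they do the work, as an engineer would, in place of code of your own. Each camera call takes 0.05 s, during which the arm holds its last target. There are 200 camera calls.

## Working session

There is one attempt and no reset: what is moved stays moved. The work goes in short steps, Python scripts to look and compute and a tool call to move; the robot and the scene stay as the last step left them, time stands still between calls to the robot, and variables do not carry over. Pictures are saved under pics/ and viewed, at most 14 in all, crops included, and the job is handed in when it is done.

Besides the shell and the picture viewer there is one more tool, called after "Emit:" as name([rows], argument=value, ...), one row to a line, values as JSON. servo_tool: Moves the arm, as the interface text tells. Its arguments: {"type":"object","properties":{"plan":{"type":"array","items":{"type":"array","items":{"type":"number"}}},"force":{"type":"number"}},"required":["plan"]}

```bash
mkdir -p pics; cat > h.py <<'E'
import numpy as np, cv2
from station import ctrl
def cap(name):
    c=ctrl.camera(name); np.savez(f'{name}.npz',**{k:np.asarray(v) for k,v in c.items()}); return c
def ray(c,uv):
    K=np.asarray(c['mtx']);P=np.asarray(c['pose'])
    uv=np.atleast_2d(uv).astype(float)
    d=np.c_[(uv[:,0]-K[0,2])/K[0,0],-(uv[:,1]-K[1,2])/K[1,1],-np.ones(len(uv))]
    return P[:3,3],d@P[:3,:3].T
def onplane(c,uv,z):
    o,d=ray(c,uv); return o+d*((z-o[2])/d[:,2])[:,None]
def cloud(c):
    v,u=np.mgrid[0:480,0:640]; o,d=ray(c,np.c_[u.ravel(),v.ravel()])
    z=np.asarray(c['z_map']).ravel(); p=o+d*z[:,None]; p[z==0]=np.nan
    return p.reshape(480,640,3)
def save(c,fn): cv2.imwrite('pics/'+fn,np.asarray(c['pixels'])[...,::-1])
E
python3 - <<'E'
from h import *
for n in ['top','side','wrist']:
    c=cap(n); save(c,n+'0.png'); print(n,c['mtx'],c['pose'],[k for k in c])
print(ctrl.get_obs())
E
```

```text
top [[589.07693433   0.         322.23668878]
 [  0.         589.07693433 244.71592777]
 [  0.           0.           1.        ]] [[ 0.01008291  0.98572653 -0.16805221  0.38209662]
 [-0.9999407   0.01063099  0.00236201  0.00219847]
 [ 0.00411486  0.16801843  0.98577527  1.10440854]
 [ 0.          0.          0.          1.        ]] ['pixels', 'z_map', 'mtx', 'pose']
side [[523.38883429   0.         323.83963688]
 [  0.         523.38883429 247.48320322]
 [  0.           0.           1.        ]] [[-0.98426557  0.13793218 -0.1104355   0.45758881]
 [-0.1764241  -0.7325335   0.65747183  0.65757002]
 [ 0.00978882  0.66661037  0.74534206  0.76574073]
 [ 0.          0.          0.          1.        ]] ['pixels', 'z_map', 'mtx', 'pose']
wrist [[353.83918926   0.         318.26669868]
 [  0.         353.83918926 239.12519323]
 [  0.           0.           1.        ]] [[ 3.99833077e-01 -8.82020081e-01 -2.49347324e-01  1.46757233e-01]
 [ 9.16587643e-01  3.84523213e-01  1.09585544e-01  5.35482645e-01]
 [-7.76816539e-04 -2.72364602e-01  9.62193806e-01  3.83554174e-01]
 [ 0.00000000e+00  0.00000000e+00  0.00000000e+00  1.00000000e+00]] ['pixels', 'z_map', 'mtx', 'pose']
{'time_s': 0.15, 'qpos': array([ 1.09238751e+00,  3.00309112e-01,  1.52140758e+00,  9.01689540e-06,
        1.32072784e+00, -6.66319276e-02]), 'joint_vel': array([-0.00095596, -0.00238579, -0.00164904,  0.00092887,  0.00161894,
       -0.0008288 ]), 'tau': array([ 2.04890690e-03, -5.31959224e+01, -3.52822208e+01,  7.08411774e-02,
        2.36155721e-02, -6.42308419e-05]), 'ee_pos': array([0.22005774, 0.5038454 , 0.2050486 ]), 'eef_rot': array([-3.14074326e+00, -6.54349172e-05,  2.72981350e+00]), 'force': array([-0.88600042, -0.1460052 ,  0.5338023 ]), 'moment': array([-0.04274598, -0.03175079, -0.005642  ]), 'grip_force': 0.0, 'grip_width': 0.0939281278263595}
```

View pics/top0.png

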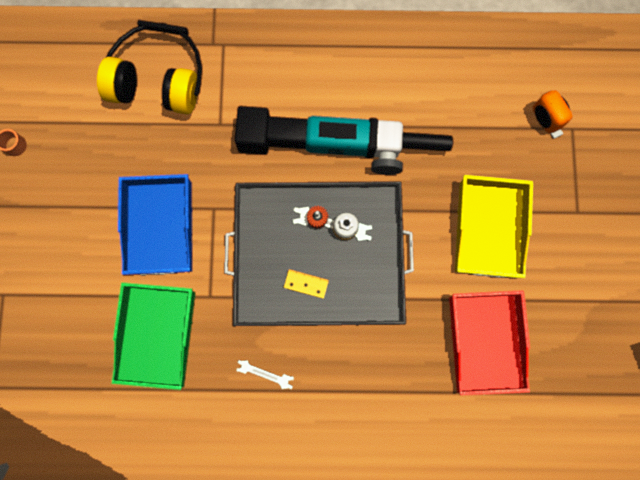

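View pics/side0.png

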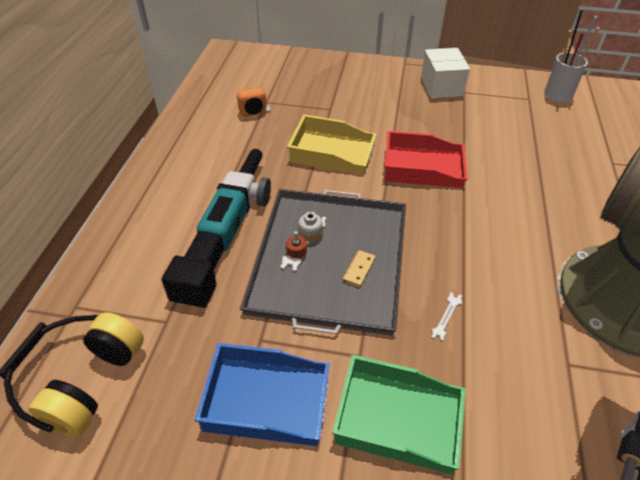

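The top view shows the tray with a spanner under the red wheel (316,216) and the brush (346,225), its ends at (301,215) and (364,231). The hinge is at (306,284), and the bins are blue (155,225), green (153,335), yellow (496,226) and red (489,342). There are two spanner candidates: the one in the tray, (301,215) to (364,231), and a loose one at (238,366) to (292,383). The tray one fits because it is larger and lies under the brush and wheel. I'll confirm this in a crop.

```bash
python3 - <<'E'
from h import *
c=dict(np.load('top.npz')); im=c['pixels']; P=cloud(c); hsv=cv2.cvtColor(im,cv2.COLOR_RGB2HSV)
cv2.imwrite('pics/crop1.png',cv2.resize(im[170:400,220:420][...,::-1],None,fx=2.6,fy=2.6,interpolation=cv2.INTER_CUBIC))
def rect(m,name,roi,z):
    mm=np.zeros_like(m);u0,v0,u1,v1=roi;mm[v0:v1,u0:u1]=m[v0:v1,u0:u1]
    n,l,s,ce=cv2.connectedComponentsWithStats(mm.astype(np.uint8)); 
    k=1+np.argmax(s[1:,4]); vu=np.argwhere(l==k); p=onplane(c,vu[:,::-1],z)
    r=cv2.minAreaRect((p[:,:2]*1000).astype(np.float32)); 
    q=P[l==k]
    print(name,len(vu),'rect mm',np.round(r[0],1),np.round(r[1],1),round(r[2],1),'depth z pct',np.round(np.nanpercentile(q[:,2],[5,50,95]),4))
    return l==k
H,S,V=cv2.split(hsv)
for n,lo,hi,roi in [('blue',100,130,(100,160,220,290)),('green',45,80,(90,270,220,400)),('yellow',22,35,(440,160,560,290)),('red',0,8,(440,280,560,410))]:
    rect((H>=lo)&(H<=hi)&(S>120),n,roi,0.04)
rect((H>=12)&(H<=35)&(S>120),'hinge',(245,255,395,315),0.015)
rect(((H<=10)|(H>170))&(S>120),'wheel',(245,190,395,260),0.035)
white=(S<40)&(V>170)
# spanner by height: points in tray region 0.008..0.014
hm=(P[...,2]>0.0075)&(P[...,2]<0.0145)
for z in [0.011]:
    m=white&(P[...,2]<0.02); rect(m,'spEndL',(285,195,312,240),z); rect(m,'spEndR',(356,210,385,250),z)
rect(white,'small',(225,350,305,400),0.004)
t=P[...,2]
for name,roi,zlo in [('brushtop',(325,200,370,250),0.035),('wheel',(300,195,330,235),0.025),('brushnut',(325,200,370,250),0.051)]:
    u0,v0,u1,v1=roi;q=P[v0:v1,u0:u1].reshape(-1,3);q=q[q[:,2]>zlo]
    if len(q): print(name,len(q),np.round((q.min(0)+q.max(0))/2,4),np.round(q.mean(0),4),np.round(q.max(0)-q.min(0),4))
print('floor',np.nanmedian(P[290:315,250:280,2]),'bench',np.nanmedian(P[350:360,310:400,2]), 'binfloor b',P[225,155],'g',P[335,153],'y',P[226,496],'r',P[342,489])
# end points of spanner
for roi in [(285,195,312,240),(356,210,385,250)]:
    u0,v0,u1,v1=roi; m=np.zeros((480,640),bool); m[v0:v1,u0:u1]=(white&(P[...,2]<0.02))[v0:v1,u0:u1]
    p=onplane(c,np.argwhere(m)[:,::-1],0.011); print(len(p),p.mean(0),p.min(0),p.max(0))
E
```

```text
blue 6894 rect mm [599.8 309.1] [183.5 134.9] 3.2 depth z pct [0.0016 0.0057 0.0449]
green 7503 rect mm [396.7 302.9] [135.6 178.8] 85.5 depth z pct [0.0017 0.0057 0.0449]
yellow 7083 rect mm [ 603.  -317.6] [137.4 185.8] 85.3 depth z pct [0.0011 0.0053 0.0446]
red 7581 rect mm [ 390.6 -302.3] [180.4 138.9] 3.2 depth z pct [0.0011 0.0052 0.0446]
hinge 844 rect mm [494.7  29.6] [78.5 37.4] 75.3 depth z pct [0.0062 0.0152 0.0188]
wheel 319 rect mm [617.5   9.9] [39.9 37.2] 0.6 depth z pct [0.0205 0.0351 0.0388]
spEndL 185 rect mm [624.3  41.7] [26.7 35.4] 86.0 depth z pct [0.0048 0.0114 0.0143]
spEndR 194 rect mm [594.6 -78.2] [28.3 32.8] 89.8 depth z pct [0.005  0.0108 0.0141]
small 439 rect mm [328.7 102.9] [107.3  23.8] 71.5 depth z pct [0.0016 0.0055 0.0088]
brushtop 532 [ 0.604  -0.0354  0.0484] [ 0.6007 -0.0421  0.0473] [0.0513 0.0611 0.0256]
wheel 357 [0.619  0.009  0.0459] [0.6184 0.0095 0.0364] [0.0394 0.0393 0.0417]
brushnut 134 [ 0.6022 -0.0414  0.0562] [ 0.6018 -0.0436  0.0575] [0.0241 0.0254 0.0099]
floor 0.004352885703157838 bench 0.0005583479806234859 binfloor b [0.60478365 0.31892629 0.0017446 ] g [0.39730674 0.30823083 0.01037301] y [ 0.60930261 -0.33127315  0.00487118] r [ 0.39091971 -0.30997054  0.00401164]
185 [0.62479832 0.0411999  0.011     ] [0.60599361 0.02735594 0.011     ] [0.64102963 0.05552623 0.011     ]
194 [ 0.5935532  -0.07770068  0.011     ] [ 0.57824717 -0.09241129  0.011     ] [ 0.61104097 -0.06399796  0.011     ]
```

View pics/crop1.png

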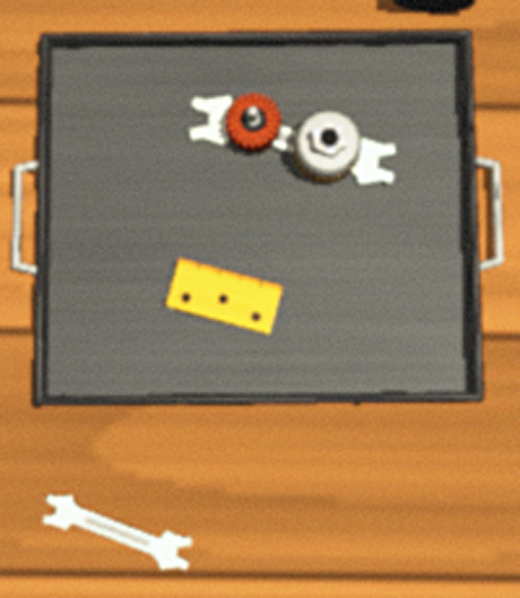

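The crop shows the tray spanner with ends at crop px (210,118) and (378,162), with the wheel and brush standing on it. It measures about 152 mm, against about 107 mm for the loose one at (60,510)-(175,550), so the tray one is meant. The wheel-to-brush spacing of 55 mm also agrees. Next I'll get bin poses from the depth points and write a planner helper.

```bash
cat >> h.py <<'E'
from scipy.spatial.transform import Rotation as Ro
def go(xyz,yaw=None,n=8,turnrows=None):
    """shift in tool axes from the measured pose, tool down"""
    o=ctrl.get_obs(); y=o['eef_rot'][2]; d=np.array(xyz)-o['ee_pos']
    dpsi=0 if yaw is None else (yaw-y+np.pi)%(2*np.pi)-np.pi
    print('pose',o['ee_pos'].round(4),'yaw',round(y,4),'dpsi',round(dpsi,3),'dist',np.linalg.norm(d).round(3))
    for i in range(n):
        a=y+dpsi*i/n; R=Ro.from_euler('xyz',[np.pi,0,a]).as_matrix()
        print((R.T@(d/n)).round(4), 'rz',round(-dpsi/n,4))
        if dpsi==0: break
E
python3 - <<'E'
from h import *
c=dict(np.load('top.npz')); im=c['pixels']; P=cloud(c); H,S,V=cv2.split(cv2.cvtColor(im,cv2.COLOR_RGB2HSV))
for n,lo,hi,roi in [('blue',100,130,(100,160,220,290)),('green',45,80,(90,270,220,400)),('yellow',22,35,(440,160,560,290)),('red',0,8,(440,280,560,410))]:
    u0,v0,u1,v1=roi; m=((H>=lo)&(H<=hi)&(S>120))[v0:v1,u0:u1]; p=P[v0:v1,u0:u1][m]
    for nm,s in (('all',p[p[:,2]>-.01]),('rim',p[p[:,2]>.02])):
        r=cv2.minAreaRect((s[:,:2]*1000).astype(np.float32)); print(n,nm,np.round(r[0],1),np.round(r[1],1),round(r[2],1))
go([.602,-.0425,.16],1.309,16)
E
```

```text
blue all [600.9 310.6] [181.5 130.2] 1.8
blue rim [600.8 310.4] [180.6 130.2] 3.0
green all [395.2 310.1] [142.5 182. ] 85.6
green rim [396.2 304. ] [130.5 179.3] 85.7
yellow all [ 610.4 -328.3] [147.3 196.1] 85.0
yellow rim [ 604.  -319.4] [130.7 181.9] 85.0
red all [ 389. -313.] [184. 146.] 3.2
red rim [ 390.6 -305.4] [179.6 130.4] 3.4
pose [0.2201 0.5038 0.205 ] yaw 2.7298 dpsi -1.421 dist 0.668
[-0.0355 -0.0217  0.0028] rz 0.0888
[-0.0373 -0.0185  0.0028] rz 0.0888
[-0.0388 -0.0151  0.0028] rz 0.0888
[-0.04   -0.0116  0.0028] rz 0.0888
[-0.0409 -0.008   0.0028] rz 0.0888
[-0.0414 -0.0044  0.0028] rz 0.0888
[-0.0417 -0.0007  0.0028] rz 0.0888
[-0.0416  0.003   0.0028] rz 0.0888
[-0.0411  0.0067  0.0028] rz 0.0888
[-0.0404  0.0103  0.0028] rz 0.0888
[-0.0393  0.0139  0.0028] rz 0.0888
[-0.0379  0.0173  0.0028] rz 0.0888
[-0.0362  0.0206  0.0028] rz 0.0888
[-0.0343  0.0237  0.0028] rz 0.0888
[-0.032   0.0267  0.0028] rz 0.0888
[-0.0295  0.0294  0.0028] rz 0.0888
```

Emit:
servo_tool([
  [85,-0.036,-0.022,0.003,0,0,0.089],
  [85,-0.037,-0.018,0.003,0,0,0.089],
  [85,-0.039,-0.015,0.003,0,0,0.089],
  [85,-0.04,-0.012,0.003,0,0,0.089],
  [85,-0.041,-0.008,0.003,0,0,0.089],
  [85,-0.041,-0.004,0.003,0,0,0.089],
  [85,-0.042,-0.001,0.003,0,0,0.089],
  [85,-0.042,0.003,0.003,0,0,0.089],
], force=25)

```text
time_s: 1.15
ee_pos: [0.4119, 0.229, 0.1813]
eef_rot: [-3.141, -0.0, 2.015]
force: [-0.4, 0.5, -0.0]
grip_width: 0.0799
grip_force: 0.0
```

Emit:
servo_tool([
  [85,-0.041,0.007,0.003,0,0,0.089],
  [85,-0.04,0.01,0.003,0,0,0.089],
  [85,-0.039,0.014,0.003,0,0,0.089],
  [85,-0.038,0.017,0.003,0,0,0.089],
  [85,-0.036,0.021,0.003,0,0,0.089],
  [85,-0.034,0.024,0.003,0,0,0.089],
  [85,-0.032,0.027,0.003,0,0,0.089],
  [85,-0.03,0.029,0.003,0,0,0.089],
])

```text
time_s: 2.15
ee_pos: [0.6024, -0.0438, 0.1571]
eef_rot: [-3.141, 0.0, 1.303]
force: [-0.4, 0.5, 0.8]
grip_width: 0.0794
grip_force: 0.0
```

```bash
python3 - <<'E'
from h import *
c=cap('wrist'); save(c,'w1.png'); P=cloud(c)
go([.602,-.0425,.16],1.309)
for name,(cx,cy),zlo,zhi in [('brush nut',(.602,-.0425),.05,.062),('brush',(.602,-.0425),.036,.062),('wheel',(.618,.0095),.031,.038)]:
    q=P.reshape(-1,3); q=q[(np.hypot(q[:,0]-cx,q[:,1]-cy)<.032)&(q[:,2]>zlo)&(q[:,2]<zhi)]
    (x,y),r=cv2.minEnclosingCircle((q[:,:2]*1000).astype(np.float32)); print(name,len(q),q.mean(0).round(4),round(x,1),round(y,1),'r',round(r,1))
E
```

```text
pose [ 0.6039 -0.0475  0.1564] yaw 1.2959 dpsi 0.013 dist 0.006
[ 0.0005 -0.0004 -0.0005] rz -0.0016
[ 0.0005 -0.0004 -0.0005] rz -0.0016
[ 0.0005 -0.0004 -0.0005] rz -0.0016
[ 0.0005 -0.0004 -0.0005] rz -0.0016
[ 0.0005 -0.0004 -0.0005] rz -0.0016
[ 0.0005 -0.0004 -0.0005] rz -0.0016
[ 0.0005 -0.0004 -0.0005] rz -0.0016
[ 0.0005 -0.0004 -0.0005] rz -0.0016
brush nut 637 [ 0.6018 -0.0439  0.0564] 601.4 -44.2 r 12.6
brush 2238 [ 0.6024 -0.0417  0.0471] 602.0 -44.6 r 23.9
wheel 1564 [0.6187 0.009  0.0347] 618.5 8.6 r 20.1
```

View pics/w1.png

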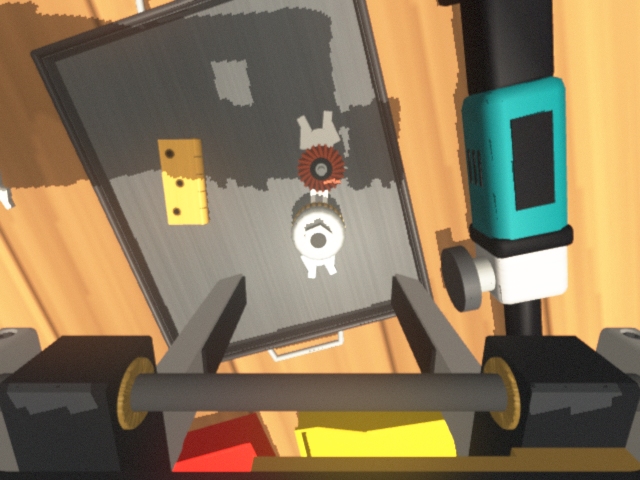

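The wrist view shows the brush at (318,235), the wheel at (320,168), and the spanner running vertically between the open fingers. Height and radius agree with the given sizes. I'm descending on the brush.

Emit:
servo_tool([
  [85,0.003,-0.003,0.03,0,0,0],
  [85,0,0,0.03,0,0,0],
  [85,0,0,0.03,0,0,0],
  [85,0,0,0.03,0,0,0],
  [85,0,0,0.015,0,0,0],
  [85,0,0,0.007,0,0,0],
  [85,0,0,0,0,0,0],
  [85,0,0,0,0,0,0],
])

```text
time_s: 3.2
ee_pos: [0.6002, -0.039, 0.0164]
eef_rot: [3.14, -0.0, 1.306]
force: [0.6, 0.1, 0.5]
grip_width: 0.0803
grip_force: 0.0
```

Emit:
servo_tool([
  [40,0,0,0,0,0,0],
  [40,0,0,0,0,0,0],
  [40,0,0,0,0,0,0],
  [40,0,0,0,0,0,0],
  [40,0,0,0,0,0,0],
  [40,0,0,0,0,0,0],
  [40,0,0,0,0,0,0],
  [40,0,0,0,0,0,0],
])

```text
time_s: 4.2
ee_pos: [0.5999, -0.039, 0.0156]
eef_rot: [3.141, -0.0, 1.306]
force: [2.4, -0.6, 3.7]
grip_width: 0.0477
grip_force: 25.0
```

Emit:
servo_tool([
  [40,0,0,-0.005,0,0,0],
  [40,0,0,-0.015,0,0,0],
  [40,0,0,-0.025,0,0,0],
  [40,0,0,-0.025,0,0,0],
  [40,0,0,-0.025,0,0,0],
  [40,0,0,-0.015,0,0,0],
  [40,0,0,0,0,0,0],
  [40,0,0,0,0,0,0],
])

```text
time_s: 5.2
ee_pos: [0.5993, -0.0389, 0.1245]
eef_rot: [-3.14, 0.0, 1.306]
force: [0.9, -0.6, -0.8]
grip_width: 0.0479
grip_force: 25.0
```

```bash
python3 - <<'E'
from h import *
o=ctrl.get_obs();print(o['grip_width'],o['grip_force'],o['force'])
c=cap('wrist'); save(c,'w2.png')
go([.604,-.324,.125])
E
```

```text
0.047874715697038224 24.99969631433487 [ 0.86441485 -0.57956233 -0.80832313]
pose [ 0.5993 -0.0389  0.1244] yaw 1.3057 dpsi 0 dist 0.285
[-0.0342  0.0099 -0.0001] rz 0.0
```

View pics/w2.png

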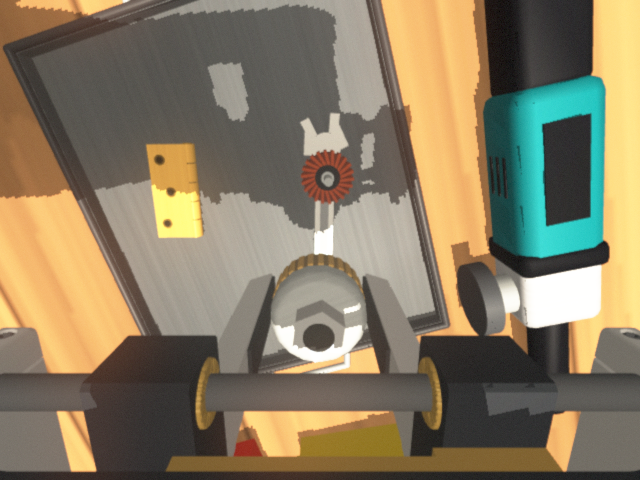

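The brush is held upright at (318,310), and the wheel at (327,177) stays on the spanner. Next I'll carry it to the yellow bin.

Emit:
servo_tool([
  [40,-0.02,0.006,0,0,0,0],
  [40,-0.04,0.011,0,0,0,0],
  [40,-0.045,0.013,0,0,0,0],
  [40,-0.045,0.013,0,0,0,0],
  [40,-0.045,0.013,0,0,0,0],
  [40,-0.04,0.011,0,0,0,0],
  [40,-0.025,0.008,0,0,0,0],
  [40,-0.012,0.004,0,0,0,0],
])

```text
time_s: 6.25
ee_pos: [0.6039, -0.3243, 0.1246]
eef_rot: [-3.141, -0.0, 1.304]
force: [-0.4, -0.6, -0.6]
grip_width: 0.0478
grip_force: 25.0
```

Emit:
servo_tool([
  [40,0,0,0.02,0,0,0],
  [40,0,0,0.03,0,0,0],
  [40,0,0,0.025,0,0,0],
  [40,0,0,0.015,0,0,0],
  [40,0,0,0.01,0,0,0],
  [40,0,0,0.005,0,0,0],
  [40,0,0,0,0,0,0],
  [40,0,0,0,0,0,0],
])

```text
time_s: 7.25
ee_pos: [0.605, -0.3224, 0.0212]
eef_rot: [3.141, 0.0, 1.306]
force: [0.3, -0.5, -0.8]
grip_width: 0.048
grip_force: 25.0
```

Emit:
servo_tool([
  [40,0,0,0.004,0,0,0],
  [40,0,0,0.003,0,0,0],
  [40,0,0,0.002,0,0,0],
  [40,0,0,0.002,0,0,0],
  [40,0,0,0,0,0,0],
  [40,0,0,0,0,0,0],
  [40,0,0,0,0,0,0],
  [40,0,0,0,0,0,0],
])

```text
time_s: 8.25
ee_pos: [0.6047, -0.3222, 0.0095]
eef_rot: [3.142, 0.0, 1.306]
force: [0.3, -0.1, -0.6]
grip_width: 0.0479
grip_force: 25.0
```

Emit:
servo_tool([
  [75,0,0,0,0,0,0],
  [75,0,0,0,0,0,0],
  [75,0,0,0,0,0,0],
  [75,0,0,0,0,0,0],
  [75,0,0,-0.03,0,0,0],
  [75,0,0,-0.04,0,0,0],
  [75,0,0,-0.04,0,0,0],
  [75,0,0,-0.03,0,0,0],
])

```text
time_s: 9.25
ee_pos: [0.6049, -0.3223, 0.1516]
eef_rot: [3.14, 0.0, 1.306]
force: [0.4, -0.2, -0.2]
grip_width: 0.0707
grip_force: 0.0
```

```bash
python3 - <<'E'
from h import *
c=cap('wrist'); save(c,'w3.png')
go([.6185,.009,.14])
E
```

```text
pose [ 0.606  -0.3229  0.1557] yaw 1.3058 dpsi 0 dist 0.332
[ 0.0404 -0.0094  0.002 ] rz 0.0
```

View pics/w3.png

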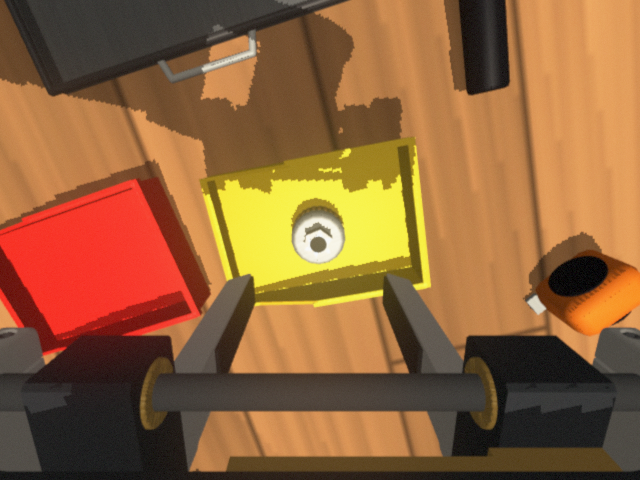

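The brush stands upright at (318,235) inside the yellow bin. Next is the flap wheel.

Emit:
servo_tool([
  [75,0.02,-0.004,0,0,0,0],
  [75,0.045,-0.01,0,0,0,0],
  [75,0.054,-0.012,0,0,0,0],
  [75,0.054,-0.012,0,0,0,0],
  [75,0.054,-0.012,0,0,0,0],
  [75,0.05,-0.012,0,0,0,0],
  [75,0.03,-0.008,0,0,0,0],
  [75,0.016,-0.003,0,0,0,0],
])

```text
time_s: 10.3
ee_pos: [0.6179, 0.0112, 0.148]
eef_rot: [-3.139, 0.0, 1.308]
force: [0.3, 0.1, 0.2]
grip_width: 0.0703
grip_force: 0.0
```

Emit:
servo_tool([
  [75,0,0,0.02,0,0,0],
  [75,0,0,0.03,0,0,0],
  [75,0,0,0,0,0,0],
  [75,0,0,0,0,0,0],
  [75,0,0,0,0,0,0],
  [75,0,0,0,0,0,0],
  [75,0,0,0,0,0,0],
  [75,0,0,0,0,0,0],
])

```text
time_s: 11.3
ee_pos: [0.6189, 0.0087, 0.0996]
eef_rot: [3.141, -0.0, 1.306]
force: [-1.1, 0.4, -1.0]
grip_width: 0.0707
grip_force: 0.0
```

```bash
python3 - <<'E'
from h import *
go([.6185,.009,.013],n=1)
E
```

```text
pose [0.6189 0.0087 0.0996] yaw 1.3058 dpsi 0 dist 0.087
[ 0.0002 -0.0005  0.0866] rz 0.0
```

Emit:
servo_tool([
  [75,0,0,0.02,0,0,0],
  [75,0,0,0.03,0,0,0],
  [75,0,0,0.02,0,0,0],
  [75,0,0,0.01,0,0,0],
  [75,0,0,0.005,0,0,0],
  [75,0,0,0.001,0,0,0],
  [75,0,0,0,0,0,0],
  [75,0,0,0,0,0,0],
])

```text
time_s: 12.3
ee_pos: [0.6191, 0.0087, 0.014]
eef_rot: [3.141, -0.0, 1.306]
force: [0.3, 0.6, -0.7]
grip_width: 0.0705
grip_force: 0.0
```

Emit:
servo_tool([
  [32,0,0,0,0,0,0],
  [32,0,0,0,0,0,0],
  [32,0,0,0,0,0,0],
  [32,0,0,0,0,0,0],
  [32,0,0,0,0,0,0],
  [32,0,0,0,0,0,0],
  [32,0,0,0,0,0,0],
  [32,0,0,0,0,0,0],
])

```text
time_s: 13.3
ee_pos: [0.6189, 0.0087, 0.0135]
eef_rot: [3.141, 0.0, 1.306]
force: [0.3, 0.2, 0.9]
grip_width: 0.0397
grip_force: 25.0
```

Emit:
servo_tool([
  [32,0,0,-0.005,0,0,0],
  [32,0,0,-0.015,0,0,0],
  [32,0,0,-0.025,0,0,0],
  [32,0,0,-0.025,0,0,0],
  [32,0,0,-0.025,0,0,0],
  [32,0,0,-0.015,0,0,0],
  [32,0,0,0,0,0,0],
  [32,0,0,0,0,0,0],
])

```text
time_s: 14.3
ee_pos: [0.6185, 0.0087, 0.1225]
eef_rot: [-3.14, 0.0, 1.306]
force: [1.2, -0.7, -0.7]
grip_width: 0.0398
grip_force: 25.0
```

```bash
python3 - <<'E'
from h import *
go([.396,.304,.12],n=1)
E
```

```text
pose [0.6185 0.0087 0.1225] yaw 1.3058 dpsi 0 dist 0.37
[ 0.2268 -0.292   0.0025] rz 0.0
```

Emit:
servo_tool([
  [32,0.015,-0.019,0,0,0,0],
  [32,0.03,-0.039,0,0,0,0],
  [32,0.036,-0.046,0,0,0,0],
  [32,0.036,-0.046,0,0,0,0],
  [32,0.036,-0.046,0,0,0,0],
  [32,0.036,-0.046,0,0,0,0],
  [32,0.026,-0.034,0,0,0,0],
  [32,0.012,-0.016,0,0,0,0],
])

```text
time_s: 15.3
ee_pos: [0.3948, 0.3056, 0.1226]
eef_rot: [-3.141, 0.001, 1.308]
force: [0.3, -0.0, -0.3]
grip_width: 0.0396
grip_force: 25.0
```

Emit:
servo_tool([
  [32,0,0,0.02,0,0,0],
  [32,0,0,0.03,0,0,0],
  [32,0,0,0.025,0,0,0],
  [32,0,0,0.015,0,0,0],
  [32,0,0,0.01,0,0,0],
  [32,0,0,0.003,0,0,0],
  [32,0,0,0,0,0,0],
  [32,0,0,0,0,0,0],
])

```text
time_s: 16.3
ee_pos: [0.3968, 0.3044, 0.021]
eef_rot: [3.141, -0.001, 1.306]
force: [0.1, 0.6, 0.3]
grip_width: 0.0393
grip_force: 25.0
```

Emit:
servo_tool([
  [32,0,0,0.005,0,0,0],
  [32,0,0,0.004,0,0,0],
  [32,0,0,0.002,0,0,0],
  [32,0,0,0.002,0,0,0],
  [32,0,0,0,0,0,0],
  [32,0,0,0,0,0,0],
  [32,0,0,0,0,0,0],
  [32,0,0,0,0,0,0],
])

```text
time_s: 17.3
ee_pos: [0.3966, 0.3043, 0.0075]
eef_rot: [3.141, -0.0, 1.306]
force: [-0.3, -0.0, -0.7]
grip_width: 0.0393
grip_force: 25.0
```

Emit:
servo_tool([
  [65,0,0,0,0,0,0],
  [65,0,0,0,0,0,0],
  [65,0,0,0,0,0,0],
  [65,0,0,0,0,0,0],
  [65,0,0,-0.03,0,0,0],
  [65,0,0,-0.045,0,0,0],
  [65,0,0,-0.045,0,0,0],
  [65,0,0,-0.03,0,0,0],
])

```text
time_s: 18.3
ee_pos: [0.3968, 0.3044, 0.1596]
eef_rot: [3.14, -0.001, 1.306]
force: [0.2, -0.1, -0.1]
grip_width: 0.0612
grip_force: 0.0
```

```bash
python3 - <<'E'
from h import *
c=cap('top'); save(c,'t2.png')
im=c['pixels']; P=cloud(c); H,S,V=cv2.split(cv2.cvtColor(im,cv2.COLOR_RGB2HSV))
m=np.zeros((480,640),bool); m[195:255,280:385]=((S<50)&(V>150)&(P[...,2]<.02)&(P[...,2]>0))[195:255,280:385]
p=onplane(c,np.argwhere(m)[:,::-1],.011); r=cv2.minAreaRect((p[:,:2]*1000).astype(np.float32)); print('spanner',len(p),r,p.mean(0))
go([r[0][0]/1000,r[0][1]/1000,.13],1.309,n=1)
E
```

```text
spanner 954 ((610.9613647460938, -18.808273315429688), (157.52621459960938, 39.21887969970703), 75.70394897460938) [ 0.60982659 -0.0175865   0.011     ]
pose [0.3978 0.3051 0.1628] yaw 1.3059 dpsi 0.003 dist 0.389
[-0.2568  0.2906  0.0328] rz -0.0031
```

View pics/t2.png

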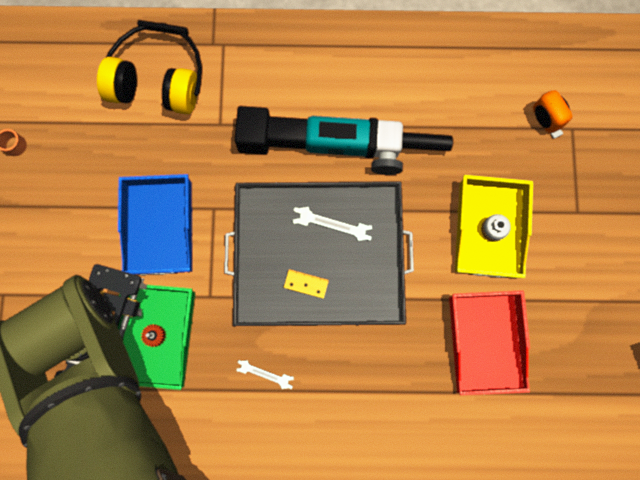

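The wheel is upright in the green bin (153,336), the brush is in yellow (496,227), and the spanner is clear in the tray from (301,215) to (364,231). I'll take the spanner now.

Emit:
servo_tool([
  [50,-0.017,0.019,0,0,0,0],
  [50,-0.034,0.039,0,0,0,0],
  [50,-0.041,0.046,0,0,0,0],
  [50,-0.041,0.046,0,0,0,0],
  [50,-0.041,0.046,0,0,0,-0.015],
  [50,-0.041,0.046,0,0,0,0],
  [50,-0.027,0.032,0.01,0,0,0],
  [50,-0.014,0.016,0.02,0,0,0],
])

```text
time_s: 19.35
ee_pos: [0.6119, -0.0198, 0.1269]
eef_rot: [3.141, -0.0, 1.319]
force: [0.6, 0.0, 0.3]
grip_width: 0.0472
grip_force: 0.0
```

Emit:
servo_tool([
  [50,0,0,0.03,0,0,0],
  [50,0,0,0.03,0,0,0],
  [50,0,0,0.02,0,0,0],
  [50,0,0,0.01,0,0,0],
  [50,0,0,0,0,0,0],
  [50,0,0,0,0,0,0],
  [50,0,0,0,0,0,0],
  [50,0,0,0,0,0,0],
])

```text
time_s: 20.35
ee_pos: [0.6111, -0.0177, 0.0379]
eef_rot: [3.141, -0.0, 1.321]
force: [-0.1, -0.3, -0.5]
grip_width: 0.0472
grip_force: 0.0
```

```bash
python3 - <<'E'
from h import *
go([.610,-.018,.0055],n=1)
E
```

```text
pose [ 0.6111 -0.0177  0.0379] yaw 1.3208 dpsi 0 dist 0.032
[-0.0005 -0.001   0.0324] rz 0.0
```

Emit:
servo_tool([
  [50,0,-0.001,0.01,0,0,0],
  [50,0,0,0.01,0,0,0],
  [50,0,0,0.007,0,0,0],
  [50,0,0,0.003,0,0,0],
  [50,0,0,0.001,0,0,0],
  [50,0,0,0,0,0,0],
  [50,0,0,0,0,0,0],
  [50,0,0,0,0,0,0],
])

```text
time_s: 21.35
ee_pos: [0.61, -0.0175, 0.0066]
eef_rot: [3.141, -0.0, 1.321]
force: [-0.5, -0.7, -0.0]
grip_width: 0.0475
grip_force: 0.0
```

Emit:
servo_tool([
  [5,0,0,0,0,0,0],
  [5,0,0,0,0,0,0],
  [5,0,0,0,0,0,0],
  [5,0,0,0,0,0,0],
  [5,0,0,0,0,0,0],
  [5,0,0,0,0,0,0],
  [5,0,0,0,0,0,0],
  [5,0,0,0,0,0,0],
], force=40)

```text
time_s: 22.35
ee_pos: [0.6099, -0.0175, 0.0065]
eef_rot: [-3.142, 0.0, 1.321]
force: [0.0, -0.6, -0.3]
grip_width: 0.0151
grip_force: 39.9
```

Emit:
servo_tool([
  [5,0,0,-0.005,0,0,0],
  [5,0,0,-0.015,0,0,0],
  [5,0,0,-0.025,0,0,0],
  [5,0,0,-0.025,0,0,0],
  [5,0,0,-0.025,0,0,0],
  [5,0,0,-0.015,0,0,0],
  [5,0,0,0,0,0,0],
  [5,0,0,0,0,0,0],
])

```text
time_s: 23.35
ee_pos: [0.6095, -0.0174, 0.1155]
eef_rot: [-3.14, 0.0, 1.321]
force: [0.1, 0.2, -0.8]
grip_width: 0.0154
grip_force: 39.9
```

```bash
python3 - <<'E'
from h import *
o=ctrl.get_obs();print(o['grip_width'],o['grip_force'])
c=cap('wrist'); save(c,'w4.png')
go([.3905,-.305,.115],.058,n=12)
E
```

```text
0.015380481077159622 39.90066468715668
pose [ 0.6095 -0.0174  0.1154] yaw 1.3208 dpsi -1.263 dist 0.361
[-0.0277 -0.0118  0.    ] rz 0.1052
[-0.0288 -0.0088  0.    ] rz 0.1052
[-0.0296 -0.0057  0.    ] rz 0.1052
[-0.03   -0.0026  0.    ] rz 0.1052
[-0.0301  0.0006  0.    ] rz 0.1052
[-0.0299  0.0038  0.    ] rz 0.1052
[-0.0293  0.0069  0.    ] rz 0.1052
[-0.0284  0.0099  0.    ] rz 0.1052
[-0.0272  0.0129  0.    ] rz 0.1052
[-0.0257  0.0156  0.    ] rz 0.1052
[-0.0239  0.0183  0.    ] rz 0.1052
[-0.0219  0.0207  0.    ] rz 0.1052
```

View pics/w4.png

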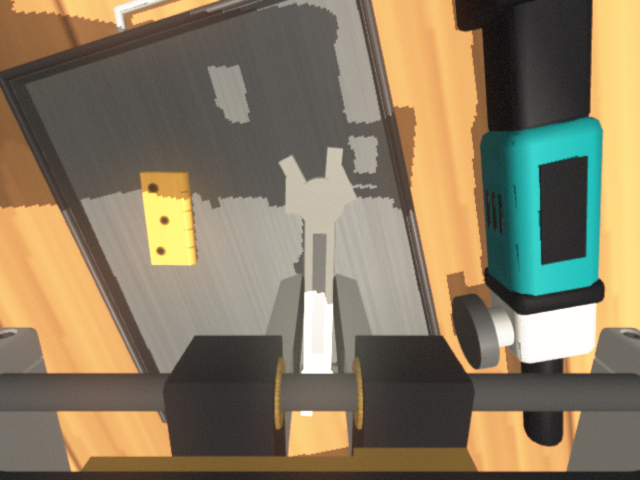

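The spanner is held level along the tool's x axis, its far jaw at (318,190). I'll carry it to the red bin while turning.

Emit:
servo_tool([
  [5,-0.028,-0.012,0,0,0,0.105],
  [5,-0.029,-0.009,0,0,0,0.105],
  [5,-0.03,-0.006,0,0,0,0.105],
  [5,-0.03,-0.003,0,0,0,0.105],
  [5,-0.03,0.001,0,0,0,0.105],
  [5,-0.03,0.004,0,0,0,0.105],
  [5,-0.029,0.007,0,0,0,0.105],
  [5,-0.028,0.01,0,0,0,0.105],
])

```text
time_s: 24.4
ee_pos: [0.463, -0.2103, 0.1157]
eef_rot: [-3.141, 0.001, 0.477]
force: [-0.3, -0.6, -1.0]
grip_width: 0.0148
grip_force: 39.9
```

Emit:
servo_tool([
  [5,-0.027,0.013,0,0,0,0.105],
  [5,-0.026,0.016,0,0,0,0.105],
  [5,-0.024,0.018,0,0,0,0.105],
  [5,-0.022,0.021,0,0,0,0.105],
  [5,0,0,0,0,0,0],
  [5,0,0,0,0,0,0],
  [5,0,0,0,0,0,0],
  [5,0,0,0,0,0,0],
])

```text
time_s: 25.4
ee_pos: [0.3915, -0.3058, 0.1164]
eef_rot: [-3.142, 0.0, 0.062]
force: [0.1, -0.2, -1.1]
grip_width: 0.0153
grip_force: 39.9
```

```bash
python3 - <<'E'
from h import *
go([.390,-.307,.0065],.058,n=1)
E
```

```text
pose [ 0.3915 -0.3058  0.1164] yaw 0.0621 dpsi -0.004 dist 0.11
[-0.0015  0.0011  0.1099] rz 0.0041
```

Emit:
servo_tool([
  [5,-0.001,0.001,0.02,0,0,0],
  [5,0,0,0.03,0,0,0],
  [5,0,0,0.02,0,0,0],
  [5,0,0,0.015,0,0,0],
  [5,0,0,0.01,0,0,0],
  [5,0,0,0.005,0,0,0],
  [5,0,0,0,0,0,0],
  [5,0,0,0,0,0,0],
])

```text
time_s: 26.4
ee_pos: [0.3904, -0.3075, 0.0169]
eef_rot: [3.141, -0.001, 0.061]
force: [0.4, 0.6, -0.9]
grip_width: 0.0154
grip_force: 39.9
```

Emit:
servo_tool([
  [5,0,0,0.004,0,0,0],
  [5,0,0,0.003,0,0,0],
  [5,0,0,0.001,0,0,0],
  [5,0,0,0,0,0,0],
  [5,0,0,0,0,0,0],
  [5,0,0,0,0,0,0],
  [5,0,0,0,0,0,0],
  [5,0,0,0,0,0,0],
])

```text
time_s: 27.4
ee_pos: [0.3902, -0.3073, 0.0085]
eef_rot: [-3.142, 0.0, 0.061]
force: [0.6, 0.5, -0.9]
grip_width: 0.0152
grip_force: 39.9
```

Emit:
servo_tool([
  [5,0,0,0.001,0,0,0],
  [40,0,0,0,0,0,0],
  [40,0,0,0,0,0,0],
  [40,0,0,0,0,0,0],
  [40,0,0,0,0,0,0],
  [40,0,0,0,0,0,0],
  [40,0,0,-0.03,0,0,0],
  [40,0,0,-0.04,0,0,0],
])

```text
time_s: 28.4
ee_pos: [0.3897, -0.3069, 0.0777]
eef_rot: [-3.14, 0.001, 0.061]
force: [-0.4, 0.4, 1.1]
grip_width: 0.0376
grip_force: 0.0
```

Emit:
servo_tool([
  [65,0,0,-0.04,0,0,0],
  [65,0,0,-0.02,0,0,0],
  [65,0,0,0,0,0,0],
  [65,0,0,0,0,0,0],
  [65,0,0,0,0,0,0],
  [65,0,0,0,0,0,0],
  [65,0,0,0,0,0,0],
  [65,0,0,0,0,0,0],
])

```text
time_s: 29.4
ee_pos: [0.3901, -0.3073, 0.1373]
eef_rot: [-3.141, 0.0, 0.061]
force: [0.1, 0.5, -0.9]
grip_width: 0.0612
grip_force: 0.0
```

```bash
python3 - <<'E'
from h import *
c=cap('wrist'); save(c,'w5.png')
go([.4945,.0295,.137],1.314,n=12)
E
```

```text
pose [ 0.3902 -0.3073  0.1374] yaw 0.0608 dpsi 1.253 dist 0.353
[ 0.0104 -0.0275  0.    ] rz -0.1044
[ 0.0132 -0.0263  0.    ] rz -0.1044
[ 0.0159 -0.0247  0.    ] rz -0.1044
[ 0.0183 -0.0229  0.    ] rz -0.1044
[ 0.0206 -0.0209  0.    ] rz -0.1044
[ 0.0227 -0.0186  0.    ] rz -0.1044
[ 0.0245 -0.0162  0.    ] rz -0.1044
[ 0.0261 -0.0135  0.    ] rz -0.1044
[ 0.0274 -0.0107  0.    ] rz -0.1044
[ 0.0283 -0.0078  0.    ] rz -0.1044
[ 0.029  -0.0048  0.    ] rz -0.1044
[ 0.0293 -0.0018  0.    ] rz -0.1044
```

View pics/w5.png

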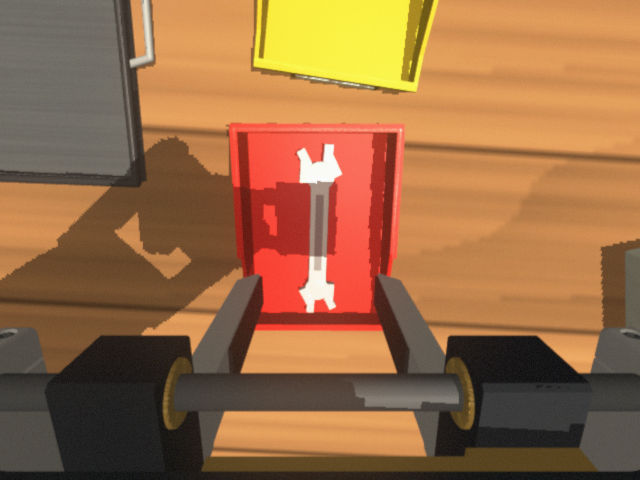

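The spanner lies flat and centred in the red bin, from (318,150) to (318,305). The hinge is next.

Emit:
servo_tool([
  [65,0.01,-0.028,0,0,0,-0.104],
  [65,0.013,-0.026,0,0,0,-0.104],
  [65,0.016,-0.025,0,0,0,-0.104],
  [65,0.018,-0.023,0,0,0,-0.104],
  [65,0.021,-0.021,0,0,0,-0.105],
  [65,0.023,-0.019,0,0,0,-0.105],
  [65,0.025,-0.016,0,0,0,-0.105],
  [65,0.026,-0.014,0,0,0,-0.105],
])

```text
time_s: 30.45
ee_pos: [0.4597, -0.0803, 0.1375]
eef_rot: [3.141, -0.0, 0.9]
force: [0.3, 0.1, -0.7]
grip_width: 0.0606
grip_force: 0.0
```

Emit:
servo_tool([
  [65,0.027,-0.011,0,0,0,-0.104],
  [65,0.028,-0.008,0,0,0,-0.104],
  [65,0.029,-0.005,0,0,0,-0.104],
  [65,0.029,-0.002,0,0,0,-0.104],
  [65,0,0,0.02,0,0,0],
  [65,0,0,0.02,0,0,0],
  [65,0,0,0.02,0,0,0],
  [65,0,0,0,0,0,0],
])

```text
time_s: 31.45
ee_pos: [0.4924, 0.0305, 0.0765]
eef_rot: [-3.139, 0.001, 1.313]
force: [1.0, -0.3, 0.0]
grip_width: 0.0609
grip_force: 0.0
```

Emit:
servo_tool([
  [65,0,0,0.02,0,0,0],
  [65,0,0,0.01,0,0,0],
  [65,0,0,0.005,0,0,0],
  [65,0,0,0,0,0,0],
  [65,0,0,0,0,0,0],
  [65,0,0,0,0,0,0],
  [65,0,0,0,0,0,0],
  [65,0,0,0,0,0,0],
])

```text
time_s: 32.45
ee_pos: [0.4931, 0.0306, 0.0425]
eef_rot: [3.141, -0.0, 1.313]
force: [-0.9, -0.7, -0.1]
grip_width: 0.0616
grip_force: 0.0
```

```bash
python3 - <<'E'
from h import *
go([.4945,.0295,.0065],1.314,n=1)
E
```

```text
pose [0.4931 0.0306 0.0425] yaw 1.3128 dpsi 0.001 dist 0.036
[-0.0007  0.0016  0.036 ] rz -0.0012
```

Emit:
servo_tool([
  [65,-0.001,0.002,0.013,0,0,0],
  [65,0,0,0.012,0,0,0],
  [65,0,0,0.007,0,0,0],
  [65,0,0,0.003,0,0,0],
  [65,0,0,0.001,0,0,0],
  [65,0,0,0,0,0,0],
  [65,0,0,0,0,0,0],
  [65,0,0,0,0,0,0],
])

```text
time_s: 33.45
ee_pos: [0.4948, 0.0291, 0.0066]
eef_rot: [3.141, -0.0, 1.313]
force: [-0.2, -0.2, -0.4]
grip_width: 0.0609
grip_force: 0.0
```

Emit:
servo_tool([
  [25,0,0,0,0,0,0],
  [25,0,0,0,0,0,0],
  [25,0,0,0,0,0,0],
  [25,0,0,0,0,0,0],
  [25,0,0,0,0,0,0],
  [25,0,0,0,0,0,0],
  [25,0,0,0,0,0,0],
  [25,0,0,0,0,0,0],
])

```text
time_s: 34.45
ee_pos: [0.4947, 0.0291, 0.0064]
eef_rot: [-3.142, 0.0, 1.313]
force: [-0.9, 0.6, 1.7]
grip_width: 0.0349
grip_force: 40.0
```

Emit:
servo_tool([
  [25,0,0,-0.005,0,0,0],
  [25,0,0,-0.015,0,0,0],
  [25,0,0,-0.025,0,0,0],
  [25,0,0,-0.025,0,0,0],
  [25,0,0,-0.025,0,0,0],
  [25,0,0,-0.015,0,0,0],
  [25,0,0,0,0,0,0],
  [25,0,0,0,0,0,0],
])

```text
time_s: 35.45
ee_pos: [0.4944, 0.0291, 0.1157]
eef_rot: [-3.141, 0.0, 1.313]
force: [1.1, -0.1, -2.9]
grip_width: 0.035
grip_force: 40.0
```

```bash
python3 - <<'E'
from h import *
go([.601,.310,.115],n=1)
c=cap('wrist'); save(c,'w6.png')
E
```

```text
pose [0.4944 0.0291 0.1157] yaw 1.3128 dpsi 0 dist 0.3
[0.2988 0.0314 0.0007] rz 0.0
```

View pics/w6.png

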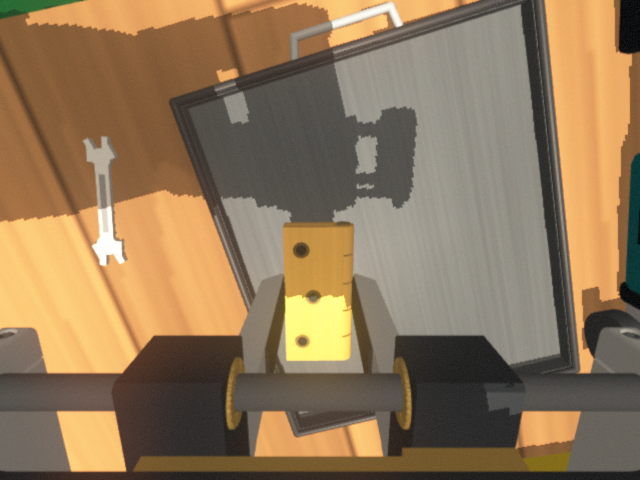

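The hinge is held flat and centred at (318,290). I'll carry it to the blue bin.

Emit:
servo_tool([
  [25,0.02,0.002,0,0,0,0],
  [25,0.042,0.004,0,0,0,0],
  [25,0.048,0.005,0,0,0,0],
  [25,0.048,0.005,0,0,0,0],
  [25,0.048,0.005,0,0,0,0],
  [25,0.045,0.005,0,0,0,0],
  [25,0.03,0.003,0,0,0,0],
  [25,0.018,0.002,0,0,0,0],
])

```text
time_s: 36.5
ee_pos: [0.6007, 0.3116, 0.1147]
eef_rot: [-3.14, 0.001, 1.314]
force: [-0.2, 0.1, -1.4]
grip_width: 0.0351
grip_force: 40.0
```

Emit:
servo_tool([
  [25,0,0,0.02,0,0,0],
  [25,0,0,0.03,0,0,0],
  [25,0,0,0.02,0,0,0],
  [25,0,0,0.015,0,0,0],
  [25,0,0,0.01,0,0,0],
  [25,0,0,0.004,0,0,0],
  [25,0,0,0,0,0,0],
  [25,0,0,0,0,0,0],
])

```text
time_s: 37.5
ee_pos: [0.6013, 0.3104, 0.0182]
eef_rot: [3.141, -0.001, 1.313]
force: [-0.5, 0.4, -1.6]
grip_width: 0.0351
grip_force: 40.0
```

Emit:
servo_tool([
  [25,0,0,0.005,0,0,0],
  [25,0,0,0.003,0,0,0],
  [25,0,0,0.002,0,0,0],
  [25,0,0,0.001,0,0,0],
  [25,0,0,0,0,0,0],
  [25,0,0,0,0,0,0],
  [25,0,0,0,0,0,0],
  [25,0,0,0,0,0,0],
])

```text
time_s: 38.5
ee_pos: [0.6011, 0.3103, 0.0065]
eef_rot: [3.141, -0.0, 1.313]
force: [-1.4, -0.5, 0.0]
grip_width: 0.0351
grip_force: 40.0
```

Emit:
servo_tool([
  [60,0,0,0,0,0,0],
  [60,0,0,0,0,0,0],
  [60,0,0,0,0,0,0],
  [60,0,0,0,0,0,0],
  [60,0,0,-0.03,0,0,0],
  [60,0,0,-0.045,0,0,0],
  [60,0,0,-0.045,0,0,0],
  [60,0,0,-0.03,0,0,0],
])

```text
time_s: 39.5
ee_pos: [0.6014, 0.3105, 0.159]
eef_rot: [3.14, -0.001, 1.313]
force: [0.1, -0.6, -0.9]
grip_width: 0.0563
grip_force: 0.0
```

Emit:
servo_tool([
  [60,-0.03,0,-0.02,0,0,0],
  [60,-0.05,0,0,0,0,0],
  [60,-0.05,0,0,0,0,0],
  [60,-0.04,0,0,0,0,0],
  [60,0,0,0,0,0,0],
  [60,0,0,0,0,0,0],
  [60,0,0,0,0,0,0],
  [60,0,0,0,0,0,0],
])

```text
time_s: 40.5
ee_pos: [0.5576, 0.1466, 0.1762]
eef_rot: [-3.141, 0.0, 1.314]
force: [-0.3, 0.0, -0.1]
grip_width: 0.0563
grip_force: 0.0
```

```bash
python3 - <<'E'
from h import *
c=cap('top'); save(c,'t3.png')
E
```

```text
(no output)
```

View pics/t3.png

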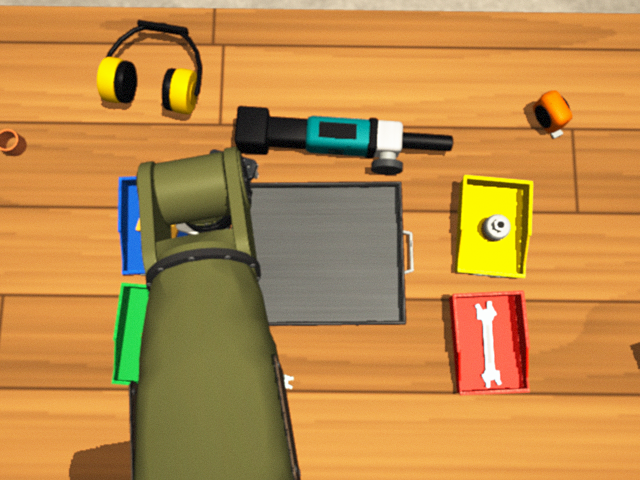

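The top view shows the spanner flat in red (488,343) and the brush upright in yellow (496,227), with the grinder not moved. The arm hides the blue and green bins, so I'll check those with the side camera.

```bash
python3 - <<'E'
from h import *
c=cap('side'); save(c,'s2.png')
E
```

```text
(no output)
```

View pics/s2.png

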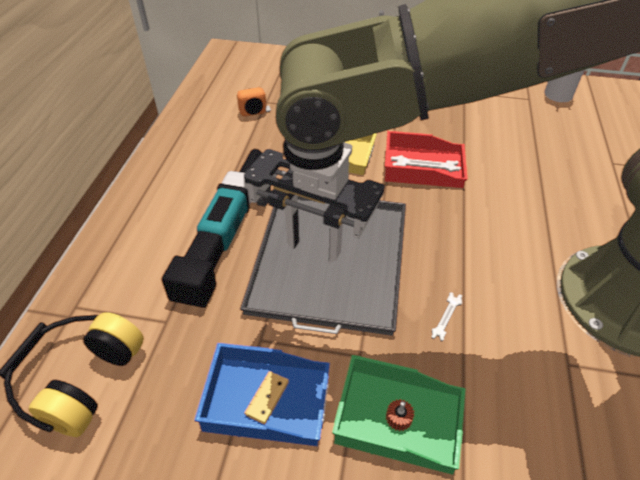

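The side view shows the hinge flat in blue (267,397), the wheel upright in green (400,412) and the spanner in red (425,162). All four are in place, so I'm handing in.

```bash
python3 -c "
from station import ctrl; print(ctrl.hand_in())"
```

```text
the job is handed in; nothing more can be done
None
```

I handed the job in at about 41 s of the 125 s allowed: the last pictures show the spanner flat in red, the hinge flat in blue, the brush upright in yellow, the flap wheel upright in green and the grinder not moved, but the hand-in returned no verdict.

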